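Index and lock the dividing head

TASK

Lock the grey dividing head so that a pot can be decorated in even divisions: stand the cylinder-headed index pin in the head's pin guide, turn the head gently by its grip bar until the pin drops through one of the hidden holes, stop as soon as it locks, and then press the pin fully home past its spring catch. Do not wrench the bar against the pin or ram the pin, and leave the ball-headed pin in the wooden rest.

Things in the scene. Friction and masses are not known exactly. Their poses are not given: they have to be found in the camera images.
- dividing_head: grey cast drum fixed to the table at any yaw, 180 mm across, 50 mm high; origin at the centre of its underside, on the vertical spin axis. A 36 mm wide lug on its +y side holds the pin guide, 70 mm from the axis. Hidden inside is a steel flange, 28 to 40 mm above the table, with four 14 mm holes 90 degrees apart on the 70 mm circle; at the start all are at least 14 degrees from the guide
- guide_mouth (a point): centre of the mouth of the pin guide: a vertical 14 mm hole with chamfered rim in the flat top of the lug, 62 mm above the table. An index pin let go in it rests with its tip on the flange, 22 mm below the mouth; over a flange hole it falls by itself about 20 mm, to the catch. Fully home, its head sits on the lug and its tip is 48 mm below the mouth. Axes as the drum's
- catch (a point): spring catch in the 15 mm bore under flange and guide, 22 mm above the table, out of sight. It stops a dropped pin some 3 to 10 mm short of home; pushing the pin past it takes some 2 to 8 N, and it then holds the pin; pressing the seated pin with over 25 N is ramming
- grip_bar: dark steel bar that turns the flange; origin on the spin axis at table height. The bar is 60 mm long (its x), 14 mm thick (its y), from 66 to 100 mm above the table. It turns endlessly both ways with 0.15 N m drag. The flange is clamped to it at an unknown angle, so the bar does not show where the holes are. Once the pin has dropped the bar is locked within 2 degrees; over 0.6 N m then is wrenching
- index_pin: loose steel pin, 0.05 to 0.09 kg, with a plain cylinder head: shank 12 mm diameter, 48 mm long, chamfered tip; head 18 mm diameter, 28 mm high, flat shoulder. Origin at the tip, z up the pin. Starts upright in either hole of the rest, shoulder on its top: head 55 to 83 mm above the table. Standing in the guide, its head is 61 to 79 mm from the spin axis: keep open fingers clear of it
- ball_pin: the other loose steel pin, not to be used: 27 mm ball head on a thin collar, shank 12 mm diameter and 46 mm long, origin at the tip; stands in the other hole of the rest
- pin_rest: wooden block fixed to the table, 50 x 130 x 55 mm high, long side along its y; origin at the centre of its underside. Two 14 mm holes in its top, at y = -35 and +35 mm

How it is judged:
By the outcome, as a careful person would: the job done as asked, in the order asked, and still so for the second after the job is handed in, with the robot touching nothing.
It also fails if it takes over 72 s, if anything falls off the work surface, if the arm or the gripper's body presses on something with over 40 N, if the wrist force passes 120 N, or if a joint passes its speed limit or range.

ROBOT

A 6-joint arm with a two-finger parallel gripper is mounted at the origin on a cart in front of the work surface, level with it; the furniture and walls round the work are solid. World frame = base frame: x ahead of the robot, y to its left, z up, the work surface at z = 0. Lengths are in m, angles in rad, forces in N, time in s.
With the tool pointing down it reaches from about 0.325 to 0.85 m from the base axis. Payload 15.5 kg.
Tool frame: the origin (TCP) lies midway between the tips of the shut fingers; the grasp point (between the pads) lies 19 mm behind it (grip_depth is the distance from the TCP to the grasp point, in m); z points along the fingers, y is the line along which they close (so a half turn about z gives the same grasp; the last joint's range is limited). The gripper opens to 91 mm and grips with 3 to 60 N. Pads are 32 mm wide; open, the fingers measure 118 mm over their backs; the gripper's body (76 mm by 178 mm) begins 60 mm behind the grasp point.
Start: joints at [1.214, 0.494, 1.345, -0, 1.302, -0.096], TCP at [0.162, 0.604, 0.193] pointing down, gripper open.
Joint ranges: [-2.91, 2.91], [-0.82, 2.16], [0.22, 2.67], [-1.22, 4.37], [0.12, 2.79], [-3.08, 3.08]. Speed limits (rad/s): [1.89, 1.89, 2.57, 3.01, 3.01, 3.01].

INTERFACE

Orientations are given as [roll, pitch, yaw] about the fixed x, y, z axes, in that order (R = Rz(yaw) Ry(pitch) Rx(roll)).
In Python, from cell import get_obs, grab_frame, hand_in, grip_depth gives the robot as it stands.
- The arm moves only by the tool drive_tool, never from a script. Its argument "targets" is a list of rows, each an object of numbers: "wx", "wy", "wz": the turn, a rotation vector about the tool's x, y, z in rad; "x", "y", "z": the shift along the tool's x, y, z in cm; "hand": the gripper command: -1 is fully open, 1 is shut, values between are in proportion. A call has 1 to 5 rows; each row shifts and turns the commanded pose from where the row before left it, along the tool's axes as they then stand; what a row does not reach is not made up. A row lasts 1/8 s, in which the tool goes at most 62.5 mm and 10.7 degrees, less where a joint would pass 70% of its speed; a pose out of reach is approached as far as the arm can. A call with a gripper value outside its range is refused whole. The fingers move at their own pace and stop on an object; "force" is the grip in N (left out, the last holds). Time passes only in rows, so rows that do not move let the fingers close. It gives the time, the measured TCP pose, the force, the opening and the grip force at its end, in the units of the state.
- get_obs(): the state, without advancing time (a new reading comes with each control period).
- grab_frame(name): name is "scene" or "top" or "wrist"; returns a dict with "color" (400x640x3 uint8, red, green, blue), "range_z" (400x640 float32, m along the optical axis (not along the pixel's ray), 0 where there is no reading), "fovy" (degrees; the focal length in pixels is half the picture's height over the tangent of half this angle, whatever the lens; pixels are square), "cx", "cy" (the principal point, pixels), "R" (3x3) and "t" (3): a world point X has camera coordinates R X + t. Camera axes: x right, y down, z forward; pixel columns grow to the right and rows downward; lengths in m; the calibration is good to about 2 mm. A picture is of the moment at which its call begins.
- hand_in(): hands the job in; it is judged then, once.
The state is a dict: "t": time; "joints": joint angles; "dq": joint speeds; "joint_efforts": joint torques, N m; "ee_pos": TCP position; "tool_rot": TCP orientation; "contact_force": force on the tool from outside, world axes, zero at the start; "wrist_torque": the same for the moment, N m; "width": opening from 0.0 (shut) to 1.0 (fully open); "grasp_force": force on a finger pad.
Only numpy, scipy, OpenCV 4.12 (cv2) and the standard library are available. Lean on these libraries where they do the work, as an engineer would, in place of code of your own. Each camera call takes 0.05 s, during which the arm holds its last target. There are 200 camera calls.

## Working session

There is one attempt and no reset: what is moved stays moved. The work goes in short steps, Python scripts to look and compute and a tool call to move; the robot and the scene stay as the last step left them, time stands still between calls to the robot, and variables do not carry over. Pictures are saved under pics/ and viewed, at most 10 in all, crops included, and the job is handed in when it is done.

Besides the shell and the picture viewer there is one more tool, called after ">>>" by a JSON object that holds its "name" and its "arguments". drive_tool: Moves the arm, as the interface text tells. Its arguments: {"type":"object","properties":{"targets":{"type":"array","items":{"type":"object","properties":{"wx":{"type":"number"},"wy":{"type":"number"},"wz":{"type":"number"},"x":{"type":"number"},"y":{"type":"number"},"z":{"type":"number"},"hand":{"type":"number"}}}},"force":{"type":"number"}},"required":["targets"]}

```bash
ls; mkdir -p pics; python3 - <<'E'
from cell import *
import cv2,numpy as np
print(get_obs(),grip_depth)
for n in("scene","top"):
    f=grab_frame(n);cv2.imwrite(f"pics/{n}0.png",f["color"][...,::-1]);print(n,f["fovy"],f["cx"],f["cy"],f["R"],f["t"])
    np.savez(f"{n}0.npz",**f)
E
```

```text
pics
{'t': 0.0, 'joints': array([ 1.21348283e+00,  4.94229996e-01,  1.34614019e+00, -1.80829775e-05,
        1.30251178e+00, -9.55155717e-02]), 'dq': array([ 0.0021406 ,  0.00090199,  0.00088852,  0.00031891, -0.00035635,
       -0.00020479]), 'joint_efforts': array([ 7.58871429e-04, -8.78823853e+01, -3.81858695e+01,  7.09838653e-02,
        5.31646900e-02, -1.56452111e-04]), 'ee_pos': array([0.16162622, 0.60330561, 0.19250611]), 'tool_rot': array([-3.14030755e+00, -1.05612025e-04,  2.87979946e+00]), 'contact_force': array([-0.40282614, -0.05711648, -0.116162  ]), 'wrist_torque': array([ 0.04314161, -0.01938451, -0.01102003]), 'grasp_force': 0.0, 'width': 0.9999460426608776} 0.0188
scene 54.168550455015925 321.83080269131835 196.97052662086378 [[ 0.87107983 -0.4906829  -0.02121858]
 [-0.25623932 -0.41718042 -0.87195293]
 [ 0.41900041  0.76497764 -0.4891297 ]] [-0.42283132  0.24064829  0.57791091]
top 50.69672521304045 316.5770418486642 194.12415682296535 [[-0.00242132 -0.9999722  -0.00705275]
 [-0.99268715  0.00325477 -0.12067161]
 [ 0.12069121  0.00670899 -0.99266743]] [0.13474369 0.52486662 0.86682622]
```

View pics/top0.png

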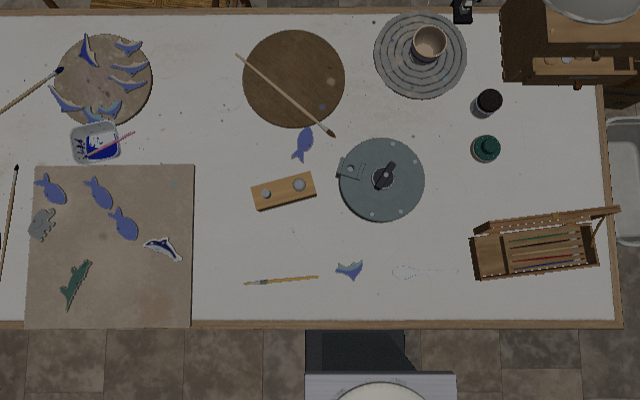

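View pics/scene0.png

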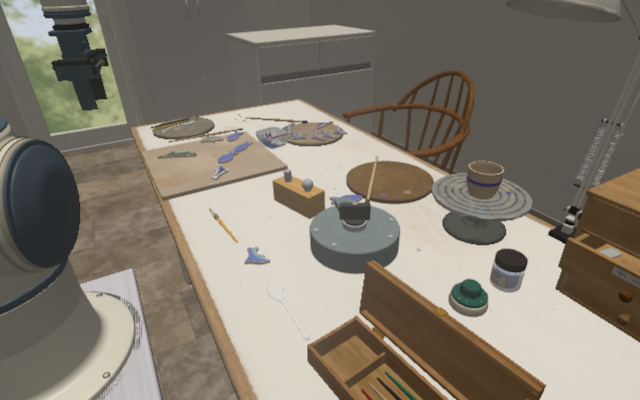

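The top view shows the rest at about (284,191), with the small cylinder head at (266,194) and the ball at (299,185). The drum is at (382,179), its lug and guide at (350,168), and the dark bar at (384,176). Next I'll zoom in and measure.

```bash
cat > h.py <<'E'
import numpy as np,cv2
def load(n): return dict(np.load(n))
def foc(f): return 200/np.tan(np.radians(float(f["fovy"]))/2)
def ray(f,u,v,z):
    k=foc(f);d=f["R"].T@np.array([(u-f["cx"])/k,(v-f["cy"])/k,1]);c=-f["R"].T@f["t"]
    return c+d*(z-c[2])/d[2]
def proj(f,X):
    p=f["R"]@np.asarray(X)+f["t"];return foc(f)*p[:2]/p[2]+[f["cx"],f["cy"]]
def cloud(f):
    v,u=np.mgrid[:400,:640];k=foc(f);z=f["range_z"]
    P=np.stack([(u-f["cx"])/k*z,(v-f["cy"])/k*z,z],-1)
    return (P-f["t"])@f["R"]
E
python3 - <<'E'
from h import *
f=load("top0.npz");P=cloud(f);c=f["color"]
cr=c[125:235,240:440];cv2.imwrite("pics/topz.png",cv2.resize(cr,(800,440),interpolation=cv2.INTER_CUBIC)[...,::-1])
Z=P[...,2]
for n,m0,lo,hi in [("table",(slice(210,240),slice(330,420)),-.1,.1)]: print(np.median(Z[m0]))
def sel(u0,u1,v0,v1,lo,hi):
    m=np.zeros(Z.shape,bool);m[v0:v1,u0:u1]=1;return m&(Z>lo)&(Z<hi)&(f["range_z"]>0)
for n,a in dict(cyl=(255,280,180,206,.070,.095),ball=(285,312,172,200,.07,.1),rest=(240,325,165,215,.045,.062),drum=(332,430,130,228,.042,.056),lug=(330,368,145,190,.058,.068),bar=(365,405,155,200,.085,.11)).items():
    m=sel(*a)
    if m.sum()<3: print(n,m.sum());continue
    X=P[m];ct=cv2.minAreaRect(X[:,:2].astype(np.float32)*1000);vs=np.argwhere(m)
    print(n,m.sum(),X.mean(0).round(4),np.median(X[:,2]).round(4),"rect",ct,"px",vs.mean(0)[::-1])
m=sel(332,430,130,228,.042,.056);print(cv2.minEnclosingCircle(P[m][:,:2].astype(np.float32)*1000))
E
```

```text
-0.000771188526157535
cyl 66 [0.5214 0.2365 0.081 ] 0.0814 rect ((521.846923828125, 236.8834228515625), (16.368534088134766, 16.525222778320312), 86.54212188720703) px [265.16666667 193.25757576]
ball 129 [0.5392 0.169  0.0778] 0.0784 rect ((539.2525634765625, 168.78829956054688), (24.428525924682617, 24.28849983215332), 89.99871063232422) px [298.7751938  184.65116279]
rest 1303 [0.5297 0.2046 0.0535] 0.0536 rect ((531.1582641601562, 203.35244750976562), (50.74525833129883, 130.08949279785156), 15.313793182373047) px [282.20874904 190.89792786]
drum 4808 [ 0.5515 -0.0075  0.0485] 0.0485 rect ((555.14453125, -3.4735870361328125), (178.4654998779297, 178.42611694335938), 45.59357452392578) px [383.61501664 180.67595674]
lug 362 [0.576  0.0629 0.0606] 0.0604 rect ((576.3850708007812, 63.038536071777344), (51.84610366821289, 36.43385314941406), 71.98594665527344) px [350.29005525 168.12430939]
bar 216 [ 0.5541 -0.0027  0.098 ] 0.0981 rect ((554.88623046875, -3.3570823669433594), (13.848340034484863, 58.814754486083984), 57.925533294677734) px [384.93518519 175.45833333]
((554.9388427734375, -0.3089599609375), 93.43856048583984)
```

View pics/topz.png

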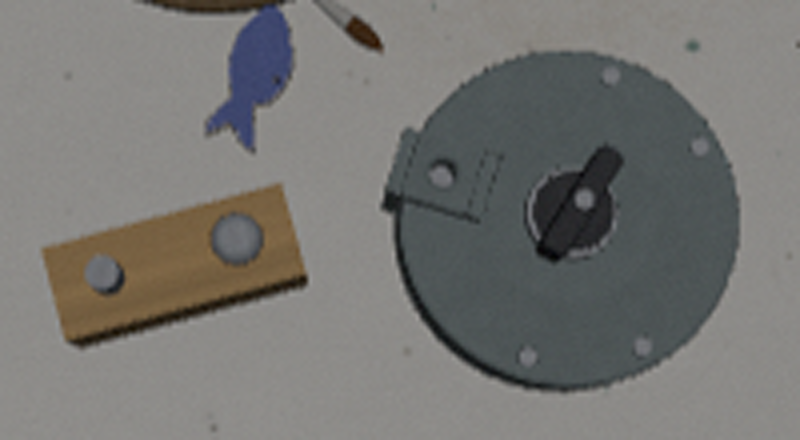

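Measured poses:
- **Head:** axis at about (0.555, -0.003), guide at about (0.5765, 0.063), with the lug at 72°.
- **Bar:** along -32°.
- **Pin:** (0.522, 0.237), with the rest's narrow direction at 15.3°.

I'll turn the tool to close across the rest.

```bash
cat > go.py <<'E'
import sys
from cell import *
import numpy as np
from scipy.spatial.transform import Rotation as Ro
o=get_obs();T=Ro.from_euler("xyz",o["tool_rot"])
x,y,z,yaw=map(float,sys.argv[1:5])
G=Ro.from_euler("xyz",[np.pi,0,np.radians(yaw)])
print("t",round(o["t"],2),"pos",o["ee_pos"].round(4),"yaw",np.degrees(o["tool_rot"][2]).round(2),"q6",o["joints"][5].round(3),"F",o["contact_force"].round(2),"M",o["wrist_torque"].round(3),"w",round(o["width"],3),"g",round(o["grasp_force"],2))
print("shift cm",(T.inv().apply(np.array([x,y,z])-o["ee_pos"])*100).round(2),"turn",(T.inv()*G).as_rotvec().round(4))
E
```

>>> {"name": "drive_tool", "arguments": {"targets": [{"wz": 0.174},{"wz": 0.174},{"wz": 0.174},{"wz": 0.174},{"wz": 0.174}]}}

```text
$.targets[0]: bad value
```

>>> {"name": "drive_tool", "arguments": {"targets": [{"wz": 0.174},{}]}}

```text
$.targets[0]: bad value
```

```bash
python3 go.py .522 .237 .13 105.3
```

```text
t 0.1 pos [0.1616 0.6034 0.1926] yaw 165.0 q6 -0.095 F [0.52 0.42 0.13] M [ 0.04  -0.015  0.017] w 1.001 g 0.0
shift cm [-44.29 -26.06   6.29] turn [-1.000e-03  4.000e-04  1.042e+00]
```

>>> {"name": "drive_tool", "arguments": {"targets": [{"x": 0,"y": 0,"z": 0,"wx": 0,"wy": 0,"wz": 0.174,"hand": -1},{"x": 0,"y": 0,"z": 0,"wx": 0,"wy": 0,"wz": 0.174,"hand": -1},{"x": 0,"y": 0,"z": 0,"wx": 0,"wy": 0,"wz": 0.174,"hand": -1},{"x": 0,"y": 0,"z": 0,"wx": 0,"wy": 0,"wz": 0.174,"hand": -1},{"x": 0,"y": 0,"z": 0,"wx": 0,"wy": 0,"wz": 0.174,"hand": -1}], "force": 20}}

```text
t: 0.72
ee_pos: [0.1617, 0.6035, 0.1928]
tool_rot: [-3.141, 0.001, 2.004]
contact_force: [0.1, 0.4, -0.6]
width: 0.997
grasp_force: 0.0
```

>>> {"name": "drive_tool", "arguments": {"targets": [{"x": 0,"y": 0,"z": 0,"wx": 0,"wy": 0,"wz": 0.174,"hand": -1},{"x": 0,"y": 0,"z": 0,"wx": 0,"wy": 0,"wz": 0,"hand": -1}]}}

```text
t: 0.98
ee_pos: [0.1617, 0.6035, 0.1928]
tool_rot: [-3.141, 0.001, 1.837]
contact_force: [0.2, -0.5, -0.1]
width: 1.001
grasp_force: 0.0
```

```bash
python3 go.py .522 .237 .13 105.3
```

```text
t 0.97 pos [0.1617 0.6035 0.1928] yaw 105.23 q6 0.948 F [ 0.18 -0.48 -0.06] M [-0.043  0.025  0.005] w 1.001 g 0.0
shift cm [-44.83  25.14   6.3 ] turn [-0.0004  0.0006 -0.0012]
```

>>> {"name": "drive_tool", "arguments": {"targets": [{"x": -4.5,"y": 2.5,"z": 0,"wx": 0,"wy": 0,"wz": 0,"hand": -0.3},{"x": -4.5,"y": 2.5,"z": 0,"wx": 0,"wy": 0,"wz": 0,"hand": -0.3},{"x": -4.5,"y": 2.5,"z": 0,"wx": 0,"wy": 0,"wz": 0,"hand": -0.3},{"x": -4.5,"y": 2.5,"z": 0,"wx": 0,"wy": 0,"wz": 0,"hand": -0.3},{"x": -4.5,"y": 2.5,"z": 0,"wx": 0,"wy": 0,"wz": 0,"hand": -0.3}]}}

```text
t: 1.6
ee_pos: [0.3423, 0.418, 0.1931]
tool_rot: [3.142, -0.0, 1.841]
contact_force: [0.6, 0.3, -0.1]
width: 0.656
grasp_force: 0.0
```

>>> {"name": "drive_tool", "arguments": {"targets": [{"x": -4.5,"y": 2.5,"z": 1,"wx": 0,"wy": 0,"wz": 0,"hand": -0.3},{"x": -4.5,"y": 2.5,"z": 1,"wx": 0,"wy": 0,"wz": 0,"hand": -0.3},{"x": -4.5,"y": 2.5,"z": 1,"wx": 0,"wy": 0,"wz": 0,"hand": -0.3},{"x": -4.5,"y": 2.5,"z": 1,"wx": 0,"wy": 0,"wz": 0,"hand": -0.3},{"x": -4.3,"y": 2.6,"z": 0,"wx": 0,"wy": 0,"wz": 0,"hand": -0.3}]}}

```text
t: 2.22
ee_pos: [0.5219, 0.2355, 0.1523]
tool_rot: [-3.14, 0.0, 1.841]
contact_force: [-0.6, 0.9, -0.1]
width: 0.649
grasp_force: 0.0
```

>>> {"name": "drive_tool", "arguments": {"targets": [{"x": 0,"y": 0,"z": 0,"wx": 0,"wy": 0,"wz": 0,"hand": -0.3},{"x": 0,"y": 0,"z": 0,"wx": 0,"wy": 0,"wz": 0,"hand": -0.3}]}}

```text
t: 2.48
ee_pos: [0.521, 0.2371, 0.1529]
tool_rot: [-3.141, -0.0, 1.838]
contact_force: [0.3, 0.7, 0.5]
width: 0.654
grasp_force: 0.0
```

```bash
python3 go.py .522 .237 .059 105.3; python3 - <<'E'
from cell import *
from h import *
f=grab_frame("wrist");np.savez("w0.npz",**f);cv2.imwrite("pics/w0.png",f["color"][...,::-1])
P=cloud(f);Z=P[...,2]
# all: head top, rest top, lug top
for n,c,lo,hi in (("head",(.522,.237),.072,.095),("rest",(.531,.203),.045,.062),("lug",(.5765,.063),.057,.068),("bar",(.555,-.003),.085,.11)):
    m=(Z>lo)&(Z<hi)&(np.hypot(P[...,0]-c[0],P[...,1]-c[1])<(.02 if n=="head" else .075))&(f["range_z"]>0)
    if m.sum()>5:print(n,m.sum(),np.median(P[m],0).round(4),cv2.minAreaRect(P[m][:,:2].astype(np.float32)*1000))
E
```

```text
t 2.48 pos [0.521  0.2371 0.1529] yaw 105.32 q6 0.055 F [0.27 0.69 0.47] M [-0.076  0.043  0.034] w 0.654 g 0.0
shift cm [-0.04  0.1   9.39] turn [-0.0007 -0.0002  0.0004]
head 448 [0.5229 0.2372 0.0828] ((523.4207153320312, 235.6829376220703), (17.065547943115234, 17.459697723388672), 28.174692153930664)
rest 6344 [0.5292 0.2124 0.055 ] ((532.0497436523438, 203.99026489257812), (50.14915466308594, 125.99968719482422), 15.413981437683105)
lug 301 [0.5748 0.0851 0.0612] ((579.2412719726562, 85.77001953125), (37.59885787963867, 15.889928817749023), 14.024826049804688)
```

View pics/w0.png

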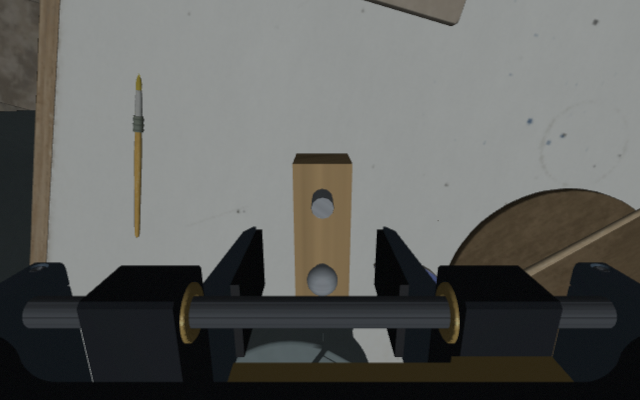

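The wrist view shows the cylinder head centred at (322,208), midway between the fingers, with the ball head at (322,280). I'll descend and grasp.

>>> {"name": "drive_tool", "arguments": {"targets": [{"x": -0.1,"y": 0.13,"z": 4,"wx": 0,"wy": 0,"wz": 0,"hand": -0.3},{"x": 0,"y": 0,"z": 3.4,"wx": 0,"wy": 0,"wz": 0,"hand": -0.3},{"x": 0,"y": 0,"z": 1.9,"wx": 0,"wy": 0,"wz": 0,"hand": -0.3},{"x": 0,"y": 0,"z": 0,"wx": 0,"wy": 0,"wz": 0,"hand": -0.3},{"x": 0,"y": 0,"z": 0,"wx": 0,"wy": 0,"wz": 0,"hand": 0.2}]}}

```text
t: 3.15
ee_pos: [0.5229, 0.2371, 0.061]
tool_rot: [3.141, -0.0, 1.837]
contact_force: [-0.0, 0.4, 1.0]
width: 0.569
grasp_force: 0.0
```

>>> {"name": "drive_tool", "arguments": {"targets": [{"x": 0,"y": 0,"z": 0,"wx": 0,"wy": 0,"wz": 0,"hand": 0.5},{"x": 0,"y": 0,"z": 0,"wx": 0,"wy": 0,"wz": 0,"hand": 1},{"x": 0,"y": 0,"z": 0,"wx": 0,"wy": 0,"wz": 0,"hand": 1},{"x": 0,"y": 0,"z": 0,"wx": 0,"wy": 0,"wz": 0,"hand": 1}]}}

```text
t: 3.65
ee_pos: [0.523, 0.2365, 0.0603]
tool_rot: [3.141, 0.0, 1.836]
contact_force: [0.0, -0.6, 0.8]
width: 0.156
grasp_force: 20.0
```

```bash
python3 go.py .5225 .2365 .059 105.3
```

```text
t 3.65 pos [0.523  0.2365 0.0603] yaw 105.18 q6 0.056 F [ 0.01 -0.57  0.78] M [-0.047 -0.03   0.025] w 0.156 g 20.02
shift cm [ 0.02 -0.05  0.13] turn [ 0.0003  0.     -0.0021]
```

>>> {"name": "drive_tool", "arguments": {"targets": [{"x": 0,"y": 0,"z": -1.5,"wx": 0,"wy": 0,"wz": 0,"hand": 1},{"x": 0,"y": 0,"z": -4,"wx": 0,"wy": 0,"wz": 0,"hand": 1},{"x": 0,"y": 0,"z": -4.5,"wx": 0,"wy": 0,"wz": 0,"hand": 1},{"x": 0,"y": 0,"z": -2,"wx": 0,"wy": 0,"wz": 0,"hand": 1},{"x": 0,"y": 0,"z": 0,"wx": 0,"wy": 0,"wz": 0,"hand": 1}]}}

```text
t: 4.28
ee_pos: [0.5237, 0.2368, 0.1823]
tool_rot: [3.138, -0.0, 1.836]
contact_force: [0.0, 0.1, -0.9]
width: 0.152
grasp_force: 20.0
```

```bash
python3 go.py .5765 .063 .15 105.3; python3 - <<'E'
from cell import *
from h import *
f=grab_frame("wrist");np.savez("w1.npz",**f);cv2.imwrite("pics/w1.png",f["color"][...,::-1])
E
```

```text
t 4.28 pos [0.5237 0.2368 0.1823] yaw 105.19 q6 0.056 F [ 0.01  0.06 -0.87] M [-0.045  0.015 -0.035] w 0.152 g 20.0
shift cm [-18.15   0.53   3.23] turn [ 0.0036 -0.0002 -0.002 ]
```

View pics/w1.png

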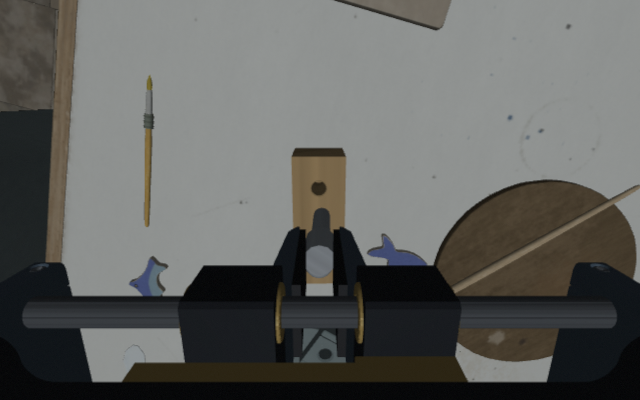

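The wrist view shows the pin held upright at (320,260) and its rest hole empty at (319,188). I'll move over the guide at the same height, then measure guide against rest hole with the same camera.

>>> {"name": "drive_tool", "arguments": {"targets": [{"x": -3,"y": 0.1,"z": 0,"wx": 0,"wy": 0,"wz": 0,"hand": 1},{"x": -4.5,"y": 0.1,"z": 0,"wx": 0,"wy": 0,"wz": 0,"hand": 1},{"x": -4.5,"y": 0.1,"z": 0,"wx": 0,"wy": 0,"wz": 0,"hand": 1},{"x": -4,"y": 0.1,"z": 0,"wx": 0,"wy": 0,"wz": 0,"hand": 1},{"x": -2.15,"y": 0.13,"z": 0,"wx": 0,"wy": 0,"wz": 0,"hand": 1}]}}

```text
t: 4.95
ee_pos: [0.5752, 0.061, 0.179]
tool_rot: [-3.14, -0.0, 1.834]
contact_force: [-0.4, 0.1, -1.0]
width: 0.155
grasp_force: 20.0
```

>>> {"name": "drive_tool", "arguments": {"targets": [{"x": 0,"y": 0,"z": 0,"wx": 0,"wy": 0,"wz": 0,"hand": 1},{"x": 0,"y": 0,"z": 0,"wx": 0,"wy": 0,"wz": 0,"hand": 1}]}}

```text
t: 5.2
ee_pos: [0.575, 0.0635, 0.1797]
tool_rot: [-3.141, -0.001, 1.836]
contact_force: [-0.1, 0.6, -0.7]
width: 0.153
grasp_force: 20.0
```

```bash
python3 go.py .5765 .063 .118 105.3; python3 - <<'E'
from cell import *
from h import *
f=grab_frame("wrist");np.savez("w2.npz",**f)
a=load("w1.npz")
A=a["color"][150:230,280:360];print(ray(a,319,188,.055),proj(f,[.5765,.063,.062]))
u,v=proj(f,[.5765,.063,.062]).astype(int)
B=f["color"][v-40:v+40,u-40:u+40];print(u-40,v-40)
cv2.imwrite("pics/w2.png",np.hstack([cv2.resize(i,(400,400),interpolation=cv2.INTER_CUBIC) for i in(A,B)])[...,::-1])
E
```

```text
t 5.2 pos [0.575  0.0635 0.1797] yaw 105.21 q6 -0.259 F [-0.13  0.63 -0.75] M [-0.072  0.046 -0.026] w 0.153 g 20.0
shift cm [-0.09  0.14  6.17] turn [-0.0009 -0.0006 -0.0016]
[0.5237216 0.2354556 0.055    ] [321.44962108 190.39856409]
281 150
```

View pics/w2.png

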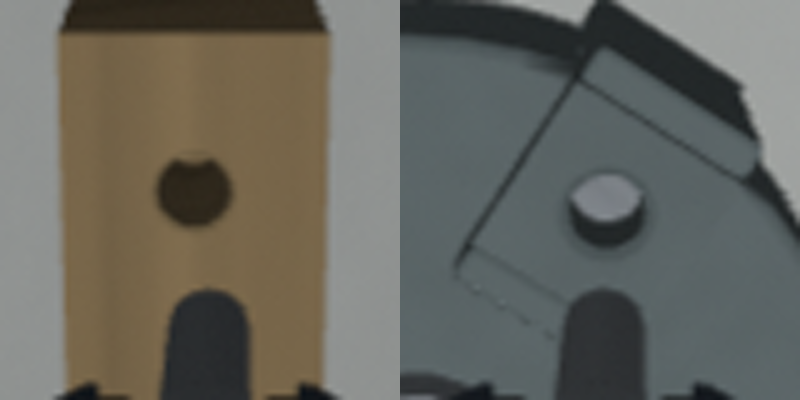

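The left crop shows the rest hole at full-frame pixel (318.9,188). The right crop shows the guide mouth at (322.4,192.1).

```bash
python3 - <<'E'
from h import *
a=load("w1.npz");b=load("w2.npz")
r=ray(a,318.9,188,.055);g=ray(b,322.4,192.1,.062)
T=np.array([.523,.2365]);print(r,g,"tcp target",T+(g-r)[:2], T)
E
```

```text
[0.5236313  0.23543113 0.055     ] [0.57775959 0.06168068 0.062     ] tcp target [0.57712829 0.06274955] [0.523  0.2365]
```

>>> {"name": "drive_tool", "arguments": {"targets": [{"x": -0.13,"y": 0.18,"z": 2.5,"wx": 0,"wy": 0,"wz": 0,"hand": 1},{"x": 0,"y": 0,"z": 2.5,"wx": 0,"wy": 0,"wz": 0,"hand": 1},{"x": 0,"y": 0,"z": 0.9,"wx": 0,"wy": 0,"wz": 0,"hand": 1},{"x": 0,"y": 0,"z": 0,"wx": 0,"wy": 0,"wz": 0,"hand": 1},{"x": 0,"y": 0,"z": 0,"wx": 0,"wy": 0,"wz": 0,"hand": 1}]}}

```text
t: 5.88
ee_pos: [0.5781, 0.0622, 0.122]
tool_rot: [3.14, 0.0, 1.836]
contact_force: [0.0, 0.1, -1.1]
width: 0.155
grasp_force: 20.0
```

```bash
python3 go.py .5771 .0628 .105 105.2
```

```text
t 5.88 pos [0.5781 0.0622 0.122 ] yaw 105.2 q6 -0.261 F [ 0.03  0.14 -1.09] M [-0.064  0.088  0.015] w 0.155 g 20.0
shift cm [ 0.09 -0.08  1.7 ] turn [0.0013 0.0003 0.    ]
```

>>> {"name": "drive_tool", "arguments": {"targets": [{"x": 0.05,"y": -0.05,"z": 0.2,"wx": 0,"wy": 0,"wz": 0,"hand": 1},{"x": 0,"y": 0,"z": 0.3,"wx": 0,"wy": 0,"wz": 0,"hand": 1},{"x": 0,"y": 0,"z": 0.2,"wx": 0,"wy": 0,"wz": 0,"hand": 1},{"x": 0,"y": 0,"z": 0.2,"wx": 0,"wy": 0,"wz": 0,"hand": 1},{"x": 0,"y": 0,"z": 0,"wx": 0,"wy": 0,"wz": 0,"hand": 1}]}}

```text
t: 6.5
ee_pos: [0.5769, 0.0622, 0.1119]
tool_rot: [-3.141, -0.0, 1.836]
contact_force: [-0.9, 0.0, -0.3]
width: 0.15
grasp_force: 20.0
```

```bash
python3 go.py .5771 .0628 .105 105.2
```

```text
t 6.5 pos [0.5769 0.0622 0.1119] yaw 105.18 q6 -0.26 F [-0.87  0.05 -0.25] M [-0.082  0.079  0.051] w 0.15 g 20.0
shift cm [0.05 0.04 0.69] turn [-0.0003 -0.0001 -0.0003]
```

>>> {"name": "drive_tool", "arguments": {"targets": [{"x": 0,"y": 0,"z": 0.3,"wx": 0,"wy": 0,"wz": 0,"hand": 1},{"x": 0,"y": 0,"z": 0.3,"wx": 0,"wy": 0,"wz": 0,"hand": 1},{"x": 0,"y": 0,"z": 0.3,"wx": 0,"wy": 0,"wz": 0,"hand": 1},{"x": 0,"y": 0,"z": 0.3,"wx": 0,"wy": 0,"wz": 0,"hand": 1},{"x": 0,"y": 0,"z": 0,"wx": 0,"wy": 0,"wz": 0,"hand": 1}]}}

```text
t: 7.12
ee_pos: [0.5768, 0.0623, 0.0998]
tool_rot: [-3.141, -0.0, 1.836]
contact_force: [-0.9, -0.1, -1.0]
width: 0.156
grasp_force: 20.0
```

```bash
python3 go.py .5771 .0628 .0945 105.2
```

```text
t 7.12 pos [0.5768 0.0623 0.0998] yaw 105.18 q6 -0.26 F [-0.88 -0.15 -1.04] M [-0.065 -0.05   0.023] w 0.156 g 20.0
shift cm [0.04 0.04 0.53] turn [-0.0005 -0.0001 -0.0003]
```

>>> {"name": "drive_tool", "arguments": {"targets": [{"x": 0,"y": 0,"z": 0.3,"wx": 0,"wy": 0,"wz": 0,"hand": 1},{"x": 0,"y": 0,"z": 0.1,"wx": 0,"wy": 0,"wz": 0,"hand": 1},{"x": 0,"y": 0,"z": 0,"wx": 0,"wy": 0,"wz": 0,"hand": 0.5},{"x": 0,"y": 0,"z": 0,"wx": 0,"wy": 0,"wz": 0,"hand": 0.2},{"x": 0,"y": 0,"z": 0,"wx": 0,"wy": 0,"wz": 0,"hand": 0.2}]}}

```text
t: 7.75
ee_pos: [0.577, 0.0623, 0.0962]
tool_rot: [3.141, 0.0, 1.836]
contact_force: [-1.0, -0.6, 1.0]
width: 0.395
grasp_force: 0.0
```

>>> {"name": "drive_tool", "arguments": {"targets": [{"x": 0,"y": 0,"z": -1,"wx": 0,"wy": 0,"wz": 0,"hand": 0.2},{"x": 0,"y": 0,"z": -3,"wx": 0,"wy": 0,"wz": 0,"hand": 0.2},{"x": 0,"y": 0,"z": -3,"wx": 0,"wy": 0,"wz": 0,"hand": 0.2},{"x": 0,"y": 0,"z": 0,"wx": 0,"wy": 0,"wz": 0,"hand": 0.2}]}}

```text
t: 8.25
ee_pos: [0.5784, 0.0623, 0.169]
tool_rot: [3.137, 0.001, 1.836]
contact_force: [-0.2, 0.7, -0.1]
width: 0.398
grasp_force: 0.0
```

```bash
python3 go.py .555 -.0034 .165 147.9;  cat > look.py <<'E'
from cell import *
from h import *
import sys
f=grab_frame("scene")
P=cloud(f);Z=P[...,2]
m=(np.hypot(P[...,0]-.5765,P[...,1]-.063)<.016)&(f["range_z"]>0)&(Z>.064)&(Z<.13)
if m.sum(): print("pin head px",m.sum(),"top z",np.percentile(Z[m],[50,90,97]).round(4),P[m].mean(0).round(4))
m=(np.hypot(P[...,0]-.555,P[...,1]+.0035)<.034)&(f["range_z"]>0)&(Z>.092)&(Z<.104)
if m.sum()>5: print("bar",cv2.minAreaRect(P[m][:,:2].astype(np.float32)*1000))
if len(sys.argv)>1:
    u,v=proj(f,[.565,.03,.09]).astype(int)
    cv2.imwrite(sys.argv[1],cv2.resize(f["color"][max(v-75,0):v+75,u-100:u+100],None,fx=3,fy=3)[...,::-1])
E
python3 look.py pics/s1.png
```

```text
t 8.25 pos [0.5784 0.0623 0.169 ] yaw 105.19 q6 -0.26 F [-0.18  0.72 -0.07] M [-0.118  0.031 -0.061] w 0.398 g 0.0
shift cm [-5.73 -3.99  0.38] turn [ 0.0038  0.0028 -0.7454]
pin head px 168 top z [0.1009 0.1168 0.1176] [0.5757 0.0577 0.0988]
bar ((556.014892578125, -6.063169479370117), (15.459005355834961, 58.16061782836914), 58.41718673706055)
```

View pics/s1.png

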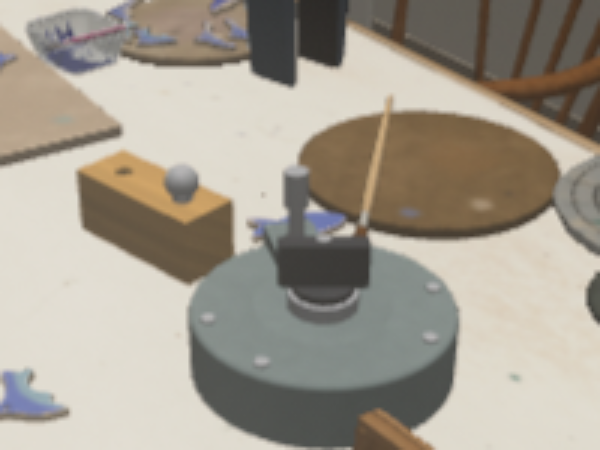

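The crop shows the pin standing in the guide at (295,190) with its head top at about 0.117, and the bar at (322,258). I'll move over the bar and align with it.

>>> {"name": "drive_tool", "arguments": {"targets": [{"x": -2.85,"y": -2.0,"z": 0.2,"wx": 0,"wy": 0,"wz": 0,"hand": 0.2},{"x": -2.85,"y": -1.95,"z": 0.2,"wx": 0,"wy": 0,"wz": 0,"hand": 0.2},{"x": 0,"y": 0,"z": 0,"wx": 0,"wy": 0,"wz": -0.149,"hand": 0.2},{"x": 0,"y": 0,"z": 0,"wx": 0,"wy": 0,"wz": -0.149,"hand": 0.2},{"x": 0,"y": 0,"z": 0,"wx": 0,"wy": 0,"wz": -0.149,"hand": 0.2}]}}

```text
t: 8.93
ee_pos: [0.5532, -0.0032, 0.1614]
tool_rot: [-3.141, -0.001, 2.287]
contact_force: [-0.3, 0.7, 0.7]
width: 0.4
grasp_force: 0.0
```

>>> {"name": "drive_tool", "arguments": {"targets": [{"x": 0,"y": 0,"z": 0,"wx": 0,"wy": 0,"wz": -0.149,"hand": 0.2},{"x": 0,"y": 0,"z": 0,"wx": 0,"wy": 0,"wz": -0.149,"hand": 0.2},{"x": 0,"y": 0,"z": 0,"wx": 0,"wy": 0,"wz": 0,"hand": 0.2},{"x": 0,"y": 0,"z": 0,"wx": 0,"wy": 0,"wz": 0,"hand": 0.2}], "force": 10}}

```text
t: 9.43
ee_pos: [0.5535, -0.0031, 0.1618]
tool_rot: [-3.141, -0.001, 2.577]
contact_force: [0.5, -0.6, -0.4]
width: 0.399
grasp_force: 0.0
```

```bash
python3 go.py .5554 -.0038 .070 147.9
```

```text
t 9.43 pos [ 0.5535 -0.0031  0.1618] yaw 147.67 q6 -1.12 F [ 0.55 -0.57 -0.39] M [-0.056 -0.007 -0.028] w 0.399 g 0.0
shift cm [-0.21  0.04  9.18] turn [-0.0003 -0.0006 -0.004 ]
```

>>> {"name": "drive_tool", "arguments": {"targets": [{"x": -0.2,"y": 0.04,"z": 3,"wx": 0,"wy": 0,"wz": -0.004,"hand": 0.2},{"x": 0,"y": 0,"z": 3,"wx": 0,"wy": 0,"wz": 0,"hand": 0.2},{"x": 0,"y": 0,"z": 2.2,"wx": 0,"wy": 0,"wz": 0,"hand": 0.2},{"x": 0,"y": 0,"z": 1,"wx": 0,"wy": 0,"wz": 0,"hand": 0.2},{"x": 0,"y": 0,"z": 0,"wx": 0,"wy": 0,"wz": 0,"hand": 0.2}]}}

```text
t: 10.05
ee_pos: [0.5555, -0.0038, 0.0699]
tool_rot: [-3.141, -0.001, 2.584]
contact_force: [-0.4, -0.2, 0.0]
width: 0.401
grasp_force: 0.0
```

>>> {"name": "drive_tool", "arguments": {"targets": [{"x": 0,"y": 0,"z": 0,"wx": 0,"wy": 0,"wz": 0,"hand": 0.5},{"x": 0,"y": 0,"z": 0,"wx": 0,"wy": 0,"wz": 0,"hand": 0.7},{"x": 0,"y": 0,"z": 0,"wx": 0,"wy": 0,"wz": 0,"hand": 1},{"x": 0,"y": 0,"z": 0,"wx": 0,"wy": 0,"wz": 0,"hand": 1},{"x": 0,"y": 0,"z": 0,"wx": 0,"wy": 0,"wz": 0,"hand": 1}], "force": 10}}

```text
t: 10.68
ee_pos: [0.5558, -0.0043, 0.0707]
tool_rot: [-3.141, 0.001, 2.585]
contact_force: [-2.2, -3.2, 5.2]
width: 0.152
grasp_force: 10.0
```

```bash
python3 go.py .5554 -.0038 .070 147.9; python3 look.py
```

```text
t 10.68 pos [ 0.5558 -0.0043  0.0707] yaw 148.09 q6 -1.128 F [-2.22 -3.19  5.22] M [-0.804  0.418 -0.128] w 0.152 g 9.99
shift cm [0.06 0.02 0.07] turn [-0.0003  0.0008  0.0033]
pin head px 25 top z [0.0785 0.0911 0.0917] [0.5728 0.0611 0.0793]
bar ((553.3124389648438, -10.076438903808594), (24.825637817382812, 58.12014389038086), 57.36189270019531)
```

>>> {"name": "drive_tool", "arguments": {"targets": [{"x": 0,"y": -0.03,"z": 0,"wx": 0,"wy": 0,"wz": 0.02,"hand": 1},{"x": 0,"y": 0,"z": 0,"wx": 0,"wy": 0,"wz": 0.035,"hand": 1},{"x": 0,"y": 0,"z": 0,"wx": 0,"wy": 0,"wz": 0.035,"hand": 1},{"x": 0,"y": 0,"z": 0,"wx": 0,"wy": 0,"wz": 0.035,"hand": 1},{"x": 0,"y": 0,"z": 0,"wx": 0,"wy": 0,"wz": 0.035,"hand": 1}]}}

```text
t: 11.35
ee_pos: [0.5559, -0.0041, 0.0707]
tool_rot: [3.141, 0.001, 2.424]
contact_force: [-0.2, 0.3, 5.4]
width: 0.15
grasp_force: 10.0
```

```bash
cat > pinw.py <<'E'
from cell import *
from h import *
import sys
for n in ("wrist","top"):
    f=grab_frame(n);P=cloud(f);Z=P[...,2]
    m=(np.hypot(P[...,0]-.5768,P[...,1]-.063)<.011)&(f["range_z"]>0)&(Z>.064)&(Z<.125)
    if m.sum(): print(n,"px",m.sum(),"top z",np.percentile(Z[m],[50,90,97]).round(4))
    else: print(n,"unseen")
    if len(sys.argv)>1 and n=="wrist": cv2.imwrite(sys.argv[1],f["color"][...,::-1])
E
python3 go.py .5554 -.0038 .070 136; python3 pinw.py
```

```text
t 11.35 pos [ 0.5559 -0.0041  0.0707] yaw 138.86 q6 -0.967 F [-0.2   0.26  5.36] M [-0.023  0.147  0.22 ] w 0.15 g 10.01
shift cm [ 0.06 -0.01  0.07] turn [0.0006 0.0009 0.0499]
wrist px 2238 top z [0.1146 0.1163 0.1168]
top px 85 top z [0.1135 0.1158 0.1163]
```

>>> {"name": "drive_tool", "arguments": {"targets": [{"x": 0,"y": 0,"z": 0,"wx": 0,"wy": 0,"wz": 0.02,"hand": 1},{"x": 0,"y": 0,"z": 0,"wx": 0,"wy": 0,"wz": 0.02,"hand": 1},{"x": 0,"y": 0,"z": 0,"wx": 0,"wy": 0,"wz": 0.02,"hand": 1},{"x": 0,"y": 0,"z": 0,"wx": 0,"wy": 0,"wz": 0.02,"hand": 1}], "force": 8}}

```text
t: 11.95
ee_pos: [0.556, -0.004, 0.0707]
tool_rot: [3.141, 0.001, 2.344]
contact_force: [0.4, -0.2, 5.2]
width: 0.151
grasp_force: 8.0
```

```bash
python3 go.py .5554 -.0038 .070 132|head -1; python3 pinw.py
```

```text
t 11.95 pos [ 0.556  -0.004   0.0707] yaw 134.3 q6 -0.888 F [ 0.4  -0.25  5.24] M [0.106 0.063 0.185] w 0.151 g 8.01
wrist px 945 top z [0.1152 0.1163 0.1166]
top px 38 top z [0.1136 0.1154 0.1159]
```

>>> {"name": "drive_tool", "arguments": {"targets": [{"x": 0,"y": 0,"z": 0,"wx": 0,"wy": 0,"wz": 0.02,"hand": 1},{"x": 0,"y": 0,"z": 0,"wx": 0,"wy": 0,"wz": 0.02,"hand": 1},{"x": 0,"y": 0,"z": 0,"wx": 0,"wy": 0,"wz": 0.02,"hand": 1},{"x": 0,"y": 0,"z": 0,"wx": 0,"wy": 0,"wz": 0.02,"hand": 1}]}}

```text
t: 12.55
ee_pos: [0.5561, -0.0039, 0.0707]
tool_rot: [3.14, 0.001, 2.264]
contact_force: [-0.2, 1.6, 5.1]
width: 0.153
grasp_force: 8.0
```

```bash
python3 go.py .5554 -.0038 .070 132|head -1; python3 pinw.py
```

```text
t 12.55 pos [ 0.5561 -0.0039  0.0707] yaw 129.71 q6 -0.808 F [-0.23  1.59  5.12] M [ 0.309 -0.07   0.197] w 0.153 g 8.02
wrist px 1530 top z [0.095  0.0962 0.0967]
top px 81 top z [0.0936 0.0951 0.0956]
```

The pin has dropped 20 mm (head top 0.096) at low torque. I'll release and lift away now.

>>> {"name": "drive_tool", "arguments": {"targets": [{"x": 0,"y": 0,"z": 0,"wx": 0,"wy": 0,"wz": 0,"hand": 0.5},{"x": 0,"y": 0,"z": 0,"wx": 0,"wy": 0,"wz": 0,"hand": 0.3},{"x": 0,"y": 0,"z": -2,"wx": 0,"wy": 0,"wz": 0,"hand": 0.3},{"x": 0,"y": 0,"z": -4,"wx": 0,"wy": 0,"wz": 0,"hand": 0.3},{"x": 0,"y": 0,"z": 0,"wx": 0,"wy": 0,"wz": 0,"hand": 1}], "force": 20}}

```text
t: 13.28
ee_pos: [0.5572, -0.0043, 0.1326]
tool_rot: [3.138, 0.003, 2.265]
contact_force: [0.5, -0.5, -1.0]
width: 0.272
grasp_force: 0.0
```

```bash
python3 go.py .577 .0628 .11 129.7; python3 pinw.py
```

```text
t 13.28 pos [ 0.5572 -0.0043  0.1326] yaw 129.76 q6 -0.809 F [ 0.52 -0.55 -0.99] M [-0.062 -0.007 -0.   ] w 0.272 g 0.0
shift cm [3.9  5.81 2.26] turn [0.0031 0.0033 0.001 ]
wrist px 757 top z [0.0951 0.0962 0.0966]
top px 82 top z [0.0934 0.0957 0.0966]
```

>>> {"name": "drive_tool", "arguments": {"targets": [{"x": 1.3,"y": 2.0,"z": 0,"wx": 0,"wy": 0,"wz": 0,"hand": 1},{"x": 1.6,"y": 2.3,"z": 0,"wx": 0,"wy": 0,"wz": 0,"hand": 1},{"x": 1.0,"y": 1.5,"z": 0.5,"wx": 0,"wy": 0,"wz": 0,"hand": 1},{"x": 0,"y": 0,"z": 1.8,"wx": 0,"wy": 0,"wz": 0,"hand": 1},{"x": 0,"y": 0,"z": 0,"wx": 0,"wy": 0,"wz": 0,"hand": 1}]}}

```text
t: 14.0
ee_pos: [0.5738, 0.0631, 0.1053]
tool_rot: [-3.139, -0.002, 2.265]
contact_force: [-0.2, -0.0, -0.5]
width: 0.005
grasp_force: 0.0
```

>>> {"name": "drive_tool", "arguments": {"targets": [{"x": 0,"y": 0,"z": 0,"wx": 0,"wy": 0,"wz": 0,"hand": 1}]}}

```text
t: 14.12
ee_pos: [0.5751, 0.0628, 0.1071]
tool_rot: [-3.141, -0.0, 2.265]
contact_force: [-0.2, 0.4, -0.6]
width: 0.007
grasp_force: 0.0
```

```bash
python3 go.py .577 .0628 .096 129.7
```

```text
t 14.12 pos [0.5751 0.0628 0.1071] yaw 129.75 q6 -0.688 F [-0.17  0.42 -0.57] M [-0.044  0.046  0.023] w 0.007 g 0.0
shift cm [-0.12  0.15  1.11] turn [-0.0004 -0.0003  0.0009]
```

Approaching gently, in 2 mm steps and then 1 mm.

>>> {"name": "drive_tool", "arguments": {"targets": [{"x": -0.12,"y": 0.15,"z": 0.4,"wx": 0,"wy": 0,"wz": 0,"hand": 1},{"x": 0,"y": 0,"z": 0.3,"wx": 0,"wy": 0,"wz": 0,"hand": 1},{"x": 0,"y": 0,"z": 0.2,"wx": 0,"wy": 0,"wz": 0,"hand": 1},{"x": 0,"y": 0,"z": 0.2,"wx": 0,"wy": 0,"wz": 0,"hand": 1},{"x": 0,"y": 0,"z": 0.05,"wx": 0,"wy": 0,"wz": 0,"hand": 1}]}}

```text
t: 14.75
ee_pos: [0.577, 0.063, 0.0955]
tool_rot: [-3.141, -0.0, 2.265]
contact_force: [0.3, -0.6, -0.8]
width: 0.007
grasp_force: 0.0
```

```bash
python3 go.py .577 .0628 .090 129.7
```

```text
t 14.75 pos [0.577  0.063  0.0955] yaw 129.76 q6 -0.688 F [ 0.34 -0.6  -0.82] M [-0.02   0.026  0.025] w 0.007 g 0.0
shift cm [-0.02 -0.01  0.55] turn [-0.0002 -0.0001  0.0011]
```

>>> {"name": "drive_tool", "arguments": {"targets": [{"x": 0,"y": 0,"z": 0.1,"wx": 0,"wy": 0,"wz": 0,"hand": 1},{"x": 0,"y": 0,"z": 0.1,"wx": 0,"wy": 0,"wz": 0,"hand": 1}]}}

```text
t: 15.0
ee_pos: [0.5771, 0.063, 0.0936]
tool_rot: [3.142, 0.0, 2.265]
contact_force: [0.0, -0.3, 0.1]
width: 0.005
grasp_force: 0.0
```

>>> {"name": "drive_tool", "arguments": {"targets": [{"x": 0,"y": 0,"z": 0.05,"wx": 0,"wy": 0,"wz": 0,"hand": 1},{"x": 0,"y": 0,"z": 0.05,"wx": 0,"wy": 0,"wz": 0,"hand": 1}]}}

```text
t: 15.25
ee_pos: [0.5771, 0.063, 0.0926]
tool_rot: [3.142, 0.0, 2.265]
contact_force: [0.4, -0.0, 0.5]
width: 0.008
grasp_force: 0.0
```

>>> {"name": "drive_tool", "arguments": {"targets": [{"x": 0,"y": 0,"z": 0.05,"wx": 0,"wy": 0,"wz": 0,"hand": 1},{"x": 0,"y": 0,"z": 0.05,"wx": 0,"wy": 0,"wz": 0,"hand": 1}]}}

```text
t: 15.5
ee_pos: [0.5771, 0.063, 0.0916]
tool_rot: [3.142, 0.0, 2.265]
contact_force: [0.0, -0.4, -0.0]
width: 0.006
grasp_force: 0.0
```

```bash
python3 pinw.py
```

```text
wrist px 220 top z [0.0781 0.0956 0.0963]
top unseen
```

```bash
python3 - <<'E'
from cell import *
from h import *
f=grab_frame("wrist");g=grab_frame("scene")
u,v=proj(f,[.5771,.063,.09]).astype(int);print(u,v)
A=cv2.resize(f["color"][v-75:v+75,u-60:u+60],None,fx=3,fy=3,interpolation=2)
u,v=proj(g,[.5771,.063,.09]).astype(int);print(u,v)
B=cv2.resize(g["color"][v-75:v+75,u-60:u+60],None,fx=3,fy=3,interpolation=2)
cv2.imwrite("pics/p1.png",np.hstack([A,B])[...,::-1])
E
```

```text
320 240
344 191
```

View pics/p1.png

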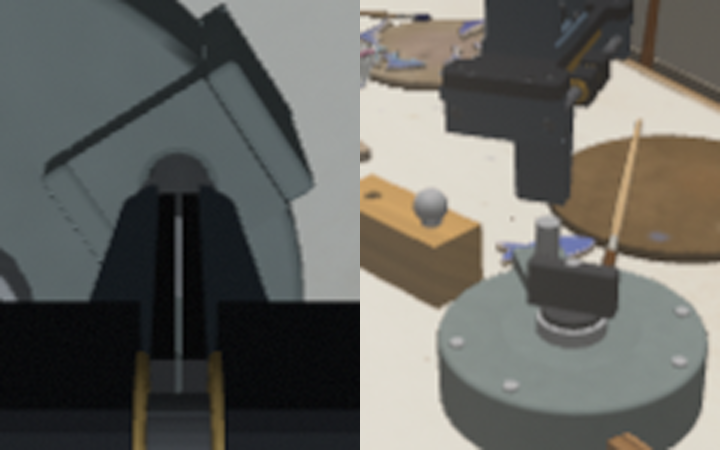

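The left view shows the head half hidden just under the fingertips at (178,170). In the right view the finger ends at (543,200) still appear above the head top at (546,218). I'll measure that gap by depth.

```bash
python3 - <<'E'
from cell import *
from h import *
g=grab_frame("scene");P=cloud(g)
u0,v0=284,116
for r in range(184,236,4):
    v=v0+r//3;row=[(u0+c//3) for c in (160,180,190)]
    print(r,[P[v,u].round(3).tolist() for u in (u0+165//3,u0+183//3,u0+200//3)])
E
python3 go.py .577 .063 .09 129.7
```

```text
184 [[0.565, 0.063, 0.127], [0.572, 0.053, 0.129], [0.58, 0.046, 0.13]]
188 [[0.564, 0.063, 0.125], [0.573, 0.054, 0.126], [0.58, 0.045, 0.128]]
192 [[0.565, 0.064, 0.119], [0.572, 0.053, 0.122], [0.579, 0.044, 0.124]]
196 [[0.565, 0.063, 0.117], [0.572, 0.053, 0.12], [0.58, 0.045, 0.121]]
200 [[0.681, 0.253, 0.001], [0.573, 0.054, 0.117], [0.58, 0.045, 0.119]]
204 [[0.676, 0.244, 0.001], [0.688, 0.233, 0.002], [0.687, 0.208, 0.014]]
208 [[0.672, 0.238, 0.001], [0.686, 0.23, 0.001], [0.686, 0.206, 0.012]]
212 [[0.667, 0.23, 0.003], [0.683, 0.225, 0.001], [0.682, 0.2, 0.013]]
216 [[0.663, 0.224, 0.001], [0.578, 0.061, 0.098], [0.682, 0.201, 0.006]]
220 [[0.659, 0.218, 0.002], [0.578, 0.061, 0.096], [0.587, 0.056, 0.096]]
224 [[0.658, 0.216, 0.0], [0.574, 0.055, 0.098], [0.586, 0.054, 0.095]]
228 [[0.651, 0.205, 0.001], [0.573, 0.054, 0.094], [0.675, 0.189, 0.002]]
232 [[0.648, 0.199, 0.002], [0.574, 0.055, 0.09], [0.672, 0.185, 0.002]]
t 15.75 pos [0.5771 0.063  0.0916] yaw 129.76 q6 -0.688 F [-0.1  -0.64  0.13] M [-0.038  0.003  0.01 ] w 0.003 g 0.0
shift cm [ 0.01 -0.01  0.16] turn [0.     0.     0.0011]
```

>>> {"name": "drive_tool", "arguments": {"targets": [{"x": 0,"y": 0,"z": 0.1,"wx": 0,"wy": 0,"wz": 0,"hand": 1},{"x": 0,"y": 0,"z": 0.1,"wx": 0,"wy": 0,"wz": 0,"hand": 1},{"x": 0,"y": 0,"z": 0,"wx": 0,"wy": 0,"wz": 0,"hand": 1}]}}

```text
t: 16.12
ee_pos: [0.577, 0.063, 0.0895]
tool_rot: [-3.141, -0.0, 2.265]
contact_force: [0.1, 0.9, -0.2]
width: 0.003
grasp_force: 0.0
```

```bash
python3 - <<'E'
from cell import *
from h import *
g=grab_frame("scene");P=cloud(g);r=g["range_z"]>0
for lo,hi in ((.088,.1),(.1,.105),(.105,.11),(.11,.115),(.115,.12),(.12,.13)):
    m=r&(np.hypot(P[...,0]-.577,P[...,1]-.063)<.03)&(P[...,2]>lo)&(P[...,2]<hi);print(lo,m.sum(),P[m].mean(0).round(3) if m.any() else "")
E
python3 pinw.py
```

```text
0.088 57 [0.577 0.057 0.094]
0.1 0 
0.105 0 
0.11 22 [0.573 0.059 0.113]
0.115 35 [0.575 0.056 0.118]
0.12 80 [0.572 0.056 0.125]
wrist px 200 top z [0.0781 0.0957 0.0963]
top unseen
```

>>> {"name": "drive_tool", "arguments": {"targets": [{"x": 0,"y": 0,"z": 0.2,"wx": 0,"wy": 0,"wz": 0,"hand": 1},{"x": 0,"y": 0,"z": 0.2,"wx": 0,"wy": 0,"wz": 0,"hand": 1},{"x": 0,"y": 0,"z": 0.2,"wx": 0,"wy": 0,"wz": 0,"hand": 1},{"x": 0,"y": 0,"z": 0.1,"wx": 0,"wy": 0,"wz": 0,"hand": 1},{"x": 0,"y": 0,"z": 0,"wx": 0,"wy": 0,"wz": 0,"hand": 1}]}}

```text
t: 16.9
ee_pos: [0.577, 0.063, 0.0825]
tool_rot: [-3.141, -0.0, 2.265]
contact_force: [0.0, -0.3, 0.7]
width: 0.006
grasp_force: 0.0
```

```bash
cat > gap.py <<'E'
from cell import *
from h import *
g=grab_frame("scene");P=cloud(g);r=g["range_z"]>0
m=r&(np.hypot(P[...,0]-.577,P[...,1]-.063)<.03)&(P[...,2]>.08)&(P[...,2]<.13)
print(np.histogram(P[m][:,2],np.arange(.08,.131,.003))[0])
E
python3 gap.py
```

```text
[ 6 10 12  9 12 31  0  1 14 17 25 21 21 28 22 24]
```

>>> {"name": "drive_tool", "arguments": {"targets": [{"x": 0,"y": 0,"z": 0.2,"wx": 0,"wy": 0,"wz": 0,"hand": 1},{"x": 0,"y": 0,"z": 0.1,"wx": 0,"wy": 0,"wz": 0,"hand": 1},{"x": 0,"y": 0,"z": 0.1,"wx": 0,"wy": 0,"wz": 0,"hand": 1},{"x": 0,"y": 0,"z": 0,"wx": 0,"wy": 0,"wz": 0,"hand": 1}]}}

```text
t: 17.45
ee_pos: [0.5771, 0.063, 0.0785]
tool_rot: [-3.142, -0.0, 2.265]
contact_force: [-0.3, 0.3, -0.7]
width: 0.007
grasp_force: 0.0
```

>>> {"name": "drive_tool", "arguments": {"targets": [{"x": 0,"y": 0,"z": 0.1,"wx": 0,"wy": 0,"wz": 0,"hand": 1},{"x": 0,"y": 0,"z": 0,"wx": 0,"wy": 0,"wz": 0,"hand": 1}]}}

```text
t: 17.7
ee_pos: [0.577, 0.063, 0.0776]
tool_rot: [-3.141, -0.0, 2.265]
contact_force: [-0.5, 0.7, -0.2]
width: 0.006
grasp_force: 0.0
```

```bash
python3 gap.py
```

```text
[ 8 11 11 12 10 16  7 17 23 24 23 23 22 27 23 22]
```

>>> {"name": "drive_tool", "arguments": {"targets": [{"x": 0,"y": 0,"z": 0.1,"wx": 0,"wy": 0,"wz": 0,"hand": 1},{"x": 0,"y": 0,"z": 0,"wx": 0,"wy": 0,"wz": 0,"hand": 1}]}}

```text
t: 18.0
ee_pos: [0.577, 0.063, 0.0765]
tool_rot: [-3.141, -0.0, 2.265]
contact_force: [-0.8, -0.1, 0.5]
width: 0.003
grasp_force: 0.0
```

>>> {"name": "drive_tool", "arguments": {"targets": [{"x": 0,"y": 0,"z": 0.1,"wx": 0,"wy": 0,"wz": 0,"hand": 1},{"x": 0,"y": 0,"z": 0,"wx": 0,"wy": 0,"wz": 0,"hand": 1}]}}

```text
t: 18.25
ee_pos: [0.577, 0.063, 0.0755]
tool_rot: [-3.142, -0.0, 2.265]
contact_force: [-0.3, 0.1, -0.1]
width: 0.004
grasp_force: 0.0
```

>>> {"name": "drive_tool", "arguments": {"targets": [{"x": 0,"y": 0,"z": 0.1,"wx": 0,"wy": 0,"wz": 0,"hand": 1},{"x": 0,"y": 0,"z": 0,"wx": 0,"wy": 0,"wz": 0,"hand": 1}]}}

```text
t: 18.5
ee_pos: [0.5773, 0.0631, 0.0748]
tool_rot: [3.141, 0.0, 2.265]
contact_force: [0.1, -0.4, 2.6]
width: 0.005
grasp_force: 1.1
```

>>> {"name": "drive_tool", "arguments": {"targets": [{"x": 0,"y": 0,"z": 0.05,"wx": 0,"wy": 0,"wz": 0,"hand": 1},{"x": 0,"y": 0,"z": 0,"wx": 0,"wy": 0,"wz": 0,"hand": 1}]}}

```text
t: 18.75
ee_pos: [0.5772, 0.063, 0.0742]
tool_rot: [3.141, 0.0, 2.265]
contact_force: [0.0, -0.2, 3.4]
width: 0.007
grasp_force: 1.6
```

```bash
python3 gap.py; python3 pinw.py
```

```text
[12  9 10 13  7 19 14 24 21 27 25 19 23 21 26 23]
wrist px 93 top z [0.0939 0.0951 0.0954]
top unseen
```

>>> {"name": "drive_tool", "arguments": {"targets": [{"x": 0,"y": 0,"z": 0.1,"wx": 0,"wy": 0,"wz": 0,"hand": 1},{"x": 0,"y": 0,"z": 0,"wx": 0,"wy": 0,"wz": 0,"hand": 1}]}}

```text
t: 19.15
ee_pos: [0.577, 0.063, 0.073]
tool_rot: [-3.141, -0.0, 2.265]
contact_force: [0.0, -1.1, 1.4]
width: 0.003
grasp_force: 0.6
```

>>> {"name": "drive_tool", "arguments": {"targets": [{"x": 0,"y": 0,"z": 0.1,"wx": 0,"wy": 0,"wz": 0,"hand": 1},{"x": 0,"y": 0,"z": 0,"wx": 0,"wy": 0,"wz": 0,"hand": 1}]}}

```text
t: 19.4
ee_pos: [0.5769, 0.063, 0.0719]
tool_rot: [-3.141, -0.0, 2.265]
contact_force: [-0.3, -0.6, 0.3]
width: 0.007
grasp_force: 0.0
```

>>> {"name": "drive_tool", "arguments": {"targets": [{"x": 0,"y": 0,"z": 0.1,"wx": 0,"wy": 0,"wz": 0,"hand": 1},{"x": 0,"y": 0,"z": 0,"wx": 0,"wy": 0,"wz": 0,"hand": 1}]}}

```text
t: 19.65
ee_pos: [0.5769, 0.063, 0.071]
tool_rot: [-3.141, -0.0, 2.265]
contact_force: [-1.5, 0.6, 0.3]
width: 0.006
grasp_force: 0.5
```

>>> {"name": "drive_tool", "arguments": {"targets": [{"x": 0,"y": 0,"z": 0.05,"wx": 0,"wy": 0,"wz": 0,"hand": 1},{"x": 0,"y": 0,"z": 0,"wx": 0,"wy": 0,"wz": 0,"hand": 1}]}}

```text
t: 19.9
ee_pos: [0.577, 0.0631, 0.0706]
tool_rot: [-3.142, -0.0, 2.265]
contact_force: [-1.1, 0.4, 1.5]
width: 0.003
grasp_force: 1.0
```

```bash
python3 pinw.py;python3 gap.py
```

```text
wrist px 93 top z [0.0901 0.0915 0.0917]
top unseen
[10 13 10 10 15 17 22 23 24 25 20 26 25 21 26 24]
```

>>> {"name": "drive_tool", "arguments": {"targets": [{"x": 0,"y": 0,"z": 0.05,"wx": 0,"wy": 0,"wz": 0,"hand": 1},{"x": 0,"y": 0,"z": 0,"wx": 0,"wy": 0,"wz": 0,"hand": 1}]}}

```text
t: 20.3
ee_pos: [0.5771, 0.063, 0.0701]
tool_rot: [3.142, 0.0, 2.265]
contact_force: [-1.5, 0.2, 2.0]
width: -0.0
grasp_force: 1.3
```

>>> {"name": "drive_tool", "arguments": {"targets": [{"x": 0,"y": 0,"z": 0.05,"wx": 0,"wy": 0,"wz": 0,"hand": 1},{"x": 0,"y": 0,"z": 0,"wx": 0,"wy": 0,"wz": 0,"hand": 1}]}}

```text
t: 20.55
ee_pos: [0.5772, 0.0631, 0.0698]
tool_rot: [3.141, 0.0, 2.265]
contact_force: [-1.5, 1.8, 6.9]
width: 0.002
grasp_force: 3.2
```

```bash
python3 pinw.py
```

```text
wrist px 94 top z [0.0892 0.0906 0.0912]
top unseen
```

>>> {"name": "drive_tool", "arguments": {"targets": [{"x": 0,"y": 0,"z": 0.05,"wx": 0,"wy": 0,"wz": 0,"hand": 1},{"x": 0,"y": 0,"z": 0,"wx": 0,"wy": 0,"wz": 0,"hand": 1}]}}

```text
t: 20.9
ee_pos: [0.5773, 0.0632, 0.0696]
tool_rot: [3.141, 0.0, 2.265]
contact_force: [-3.3, 1.9, 11.5]
width: 0.006
grasp_force: 5.9
```

```bash
python3 pinw.py
```

```text
wrist px 92 top z [0.0895 0.0906 0.091 ]
top unseen
```

>>> {"name": "drive_tool", "arguments": {"targets": [{"x": 0,"y": 0,"z": -0.5,"wx": 0,"wy": 0,"wz": 0,"hand": 1},{"x": 0,"y": 0,"z": -3,"wx": 0,"wy": 0,"wz": 0,"hand": 1},{"x": 0,"y": 0,"z": -5,"wx": 0,"wy": 0,"wz": 0,"hand": 1},{"x": 4,"y": 0,"z": -3,"wx": 0,"wy": 0,"wz": 0,"hand": 1},{"x": 0,"y": 0,"z": 0,"wx": 0,"wy": 0,"wz": 0,"hand": 1}]}}

```text
t: 21.62
ee_pos: [0.5514, 0.0951, 0.1865]
tool_rot: [3.139, 0.002, 2.266]
contact_force: [0.4, -0.2, -1.3]
width: 0.007
grasp_force: 0.0
```

```bash
python3 go.py .577 .063 .09 129.7|head -1; python3 pinw.py; python3 look.py pics/s2.png
```

```text
t 21.62 pos [0.5514 0.0951 0.1865] yaw 129.85 q6 -0.632 F [ 0.41 -0.18 -1.3 ] M [-0.071  0.003  0.012] w 0.007 g 0.0
wrist px 99 top z [0.0732 0.0908 0.0914]
top unseen
pin head px 92 top z [0.0857 0.0914 0.0917] [0.5767 0.057  0.084 ]
bar ((555.38330078125, -6.909017562866211), (16.338420867919922, 59.92399215698242), 39.59940719604492)
```

View pics/s2.png

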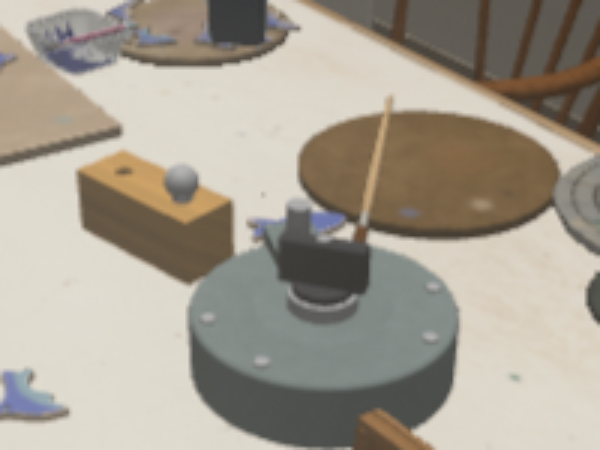

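The head top is at about 0.090 once the camera bias (read from the pin's known resting height) is removed, so the pin is home. The ball pin is untouched and the arm is clear.

```bash
python3 -c "
from cell import *
print(hand_in())"
```

```text
the job is handed in; nothing more can be done
None
```

The head is locked and the job is handed in at about 22 s: the index pin dropped through a flange hole at low torque and was pressed home past its catch with about 12 N, and the ball-headed pin is still in the rest.

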